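Slide the long frame arm over the edge and tray it

TASK

Two flat orange drone frame arms lie on the raised walnut board. Slide the longer one along the board until its narrow end sticks out about 5 cm past the board edge on the blue tray's side, pinch it across that overhanging end, and lay it flat inside the blue tray without letting it fall from a height. Leave the shorter arm where it lies.

Things in the scene. Friction and masses are not known exactly. Their poses are not given: they have to be found in the camera images.
- long_arm: Longer of two flat orange frame arms: loose plate 5 mm thick, 160 mm long, about 45 g. A square motor pad 46 x 46 mm, then a straight bar 30 mm wide, 114 mm long, ending square. Origin: underside, centre line, halfway along. y runs along it: flat end face of the pad at y = +80 mm, narrow end at y = -80 mm; x across, z up. Balances near y = +8 mm. Can be pushed on the pad's end face.
- short_arm: Shorter orange frame arm, same shape and material but 110 mm long: pad 46 x 46 mm (end face at y = +55 mm), bar 30 mm wide to y = -55 mm, 5 mm thick. Origin: underside, halfway along. Lies on the board beside the long arm, pointing the same way, centre lines about 120 mm apart; either may be nearer the robot. To be left alone.
- board: Dark walnut work board, a fixed slab 240 mm (its x) by 280 mm (its y), top 40 mm above the counter. Origin: centre of its underside, z up. The edge facing the tray is its -y side, at y = -140 mm; both arms start wholly on it, narrow ends pointing to that edge. A black rubber soft mount (28 mm wide, 12 mm high) stands between them.
- tray: Shallow open blue plastic tray, fixed on the counter, empty: outside 180 mm (its x) by 240 mm (its y), 24 mm high, walls and floor 4 mm thick; inside 172 x 232 mm, inner floor 4 mm above the counter. Origin: centre of its underside, z up.
Mind the look-alikes: they are no part of the job. What is shaped like the long_arm but white or yellow is not meant.

How it is judged:
On the way, in this order (a step that is already met when the one before it is completed fails the run):
1. the long arm, still lying flat on the board, sticks out at least 30 mm past the board edge on the tray's side (y of long_arm in the frame of board below -0.09 m and z of long_arm in the frame of board between 0.036 and 0.044 m and angle between long_arm's own z axis and vertical below 0.06 rad and contact force between long_arm and board above 0.05 N), for 0.2 s.
2. the long arm is pinched by the overhanging, narrow half and lifted clear of the board (z of long_arm in the frame of board above 0.06 m and contact force between long_arm and the fingers above 1 N and contact force between long_arm and board below 0.01 N and y of the grasp point in the frame of long_arm below -0.01 m), for 0.1 s.
At the end, for the whole second after the job is handed in: The long arm lies flat on the floor of the tray (underside within 5 mm of the tray floor, tilted less than about 3 degrees, wholly between the walls, at any place or turn there), let go and at rest; the short arm is within 20 mm of where it started, on the board (z of long_arm in the frame of tray below 0.009 m and angle between long_arm's own z axis and vertical below 0.06 rad and x of long_arm in the frame of tray between -0.08 and 0.08 m and y of long_arm in the frame of tray between -0.11 and 0.11 m and linear speed of long_arm below 0.02 m/s and angular speed of long_arm below 0.1 rad/s and contact force between long_arm and the fingers below 0.01 N and distance of short_arm from where it was at the start of the episode below 0.02 m); the robot touches nothing.
It fails at once if the short arm is shifted by more than 20 mm (distance of short_arm from where it was at the start of the episode above 0.02 m).
It fails at once if the long arm falls unheld from more than about 5 cm (unheld and faster than 1 m/s) (linear speed of long_arm above 1 m/s and contact force between long_arm and the fingers below 0.05 N).
It also fails if it takes over 50 s, if anything falls off the work surface, if the arm or the gripper's body presses on something with over 40 N, if the wrist force passes 120 N, or if a joint passes its speed limit or range.

ROBOT

A 6-joint arm with a two-finger parallel gripper is mounted at the origin on the work surface. World frame = base frame: x ahead of the robot, y to its left, z up, the work surface at z = 0. Lengths are in m, angles in rad, forces in N, time in s.
With the tool pointing down it reaches from about 0.3 to 0.875 m from the base axis. Payload 6.4 kg.
Tool frame: the origin (TCP) lies midway between the tips of the shut fingers; the grasp point (between the pads) lies 19 mm behind it (ctrl.tcp_to_grasp is the distance from the TCP to the grasp point, in m); z points along the fingers, y is the direction in which the jaws open and shut (so a half turn about z gives the same grasp; the last joint's range is limited). The gripper opens to 85 mm and grips with 20 to 120 N. Pads are 22 mm wide; open, the fingers measure 114 mm over their backs; the gripper's body (76 mm by 85 mm) begins 54 mm behind the grasp point. The pads swing forward as they close: fully open they stand 13 mm farther back than shut.
Start: joints at [1.062, 0.181, 1.607, -0, 1.354, -0.206], TCP at [0.171, 0.549, 0.231] pointing down, gripper open.
Joint ranges: [-2.99, 2.99], [-0.89, 2.07], [0.3, 2.58], [-1.14, 4.28], [0, 2.63], [-3.12, 3.12]. Speed limits (rad/s): [2.57, 2.57, 3.01, 3.14, 3.14, 3.14].

INTERFACE

Orientations are given as a unit quaternion [w, x, y, z].
In Python, from bench import monitor, imaging, order, spotter, ctrl gives the robot as it stands.
- The arm moves only by the shell command python3 -m pendant 'ROWS'. ROWS is JSON, a list that holds one entry, the list of rows, each a list of 5 numbers: the shift along the world's x, y, z in mm, then the turn about the world's z in degrees, then the finger opening in mm, from 0 to 85.4. A call has 1 to 8 rows; each row shifts and turns the commanded pose from where the row before left it; what a row does not reach is not made up. A row lasts 1/8 s, in which the tool goes at most 62.5 mm and 10.7 degrees, less where a joint would pass 70% of its speed; a pose out of reach is approached as far as the arm can. A call with a gripper value outside its range is refused whole. The fingers move at their own pace and stop on an object; the grip force is fixed at half the most. Time passes only in rows, so rows that do not move let the fingers close. It gives the time, the measured TCP pose, the force and the opening at its end, in the units of the state.
- monitor.get_obs(): the state, without advancing time (a new reading comes with each control period).
- imaging.camera(name): name is "scene" or "top" or "wrist"; returns a dict with "img" (400x640x3 uint8, red, green, blue), "vfov" (degrees; the focal length in pixels is half the picture's height over the tangent of half this angle, whatever the lens; pixels are square), "cx", "cy" (the principal point, pixels), "origin" and "orientation" of the camera in the world. Camera axes: x right, y down, z forward; pixel columns grow to the right and rows downward; lengths in m; the calibration is good to about 2 mm. The wrist camera is an equidistant fisheye: a pixel r from the principal point sees the ray r / f radians off the axis. A picture is of the moment at which its call begins. There is no depth.
- order.hand_in(): hands the job in, once; it reports no verdict.
Trained networks look in the newest picture that a camera, given by its name, has taken for a name from the list of things; names that differ only in an ending like _2 or _b are one class to them, and where a whole thing is asked for, a point or a joint stands for the part that bears it (a point fixed in the world has none). Each returns a list of dicts, best first, with "confidence" (0 to 1); they miss things now and then, are a little off and sometimes report something else, mostly with a low value. They report only what shows in the picture. A call takes as long as a camera call. They do not tell look-alikes from the thing itself.
- spotter.recognise(camera, thing): "at" ([x, y, z] in m, in the coordinates of the camera as it stood for that picture, good to about 4 mm: the middle of the surface that is visible of it).
- spotter.tip_of(camera, thing): "at" ([x, y, z] in m, in the coordinates of the camera as it stood for that picture, good to about 4 mm: a listed point, or the origin of a listed thing).
The state is a dict: "time_s": time; "q": joint angles; "dq": joint speeds; "joint_efforts": joint torques, N m; "eef_pos": TCP position; "eef_rot": TCP orientation; "wrist_force": force on the tool from outside, world axes, zero at the start; "torque": the same for the moment, N m; "opening": opening from 0.0 (shut) to 1.0 (fully open).
Only numpy, scipy, OpenCV 4.12 (cv2) and the standard library are available. Lean on these libraries where they do the work, as an engineer would, in place of code of your own. Each camera call takes 0.05 s, during which the arm holds its last target. There are 200 camera calls.

## Working session

There is one attempt and no reset: what is moved stays moved. The work goes in short steps, Python scripts to look and compute and a shell command to move; the robot and the scene stay as the last step left them, time stands still between calls to the robot, and variables do not carry over. Pictures are saved under pics/ and viewed, about 8 in all and at most 12, crops included, and the job is handed in when it is done.

```bash
mkdir -p pics; cat > h.py <<'E'
import numpy as np, cv2
from scipy.spatial.transform import Rotation as R
from bench import monitor, imaging, order, spotter, ctrl
def cam(n, save=None):
    c=imaging.camera(n)
    if save: cv2.imwrite('pics/'+save,c['img'][:,:,::-1])
    q=np.array(c['orientation']); c['R']=R.from_quat(q[[1,2,3,0]]).as_matrix(); c['o']=np.array(c['origin'])
    c['f']=200/np.tan(np.radians(c['vfov'])/2); return c
def w(c,p): return c['R']@np.array(p)+c['o']
def ray(c,u,v,z):
    x,y=(u-c['cx']),(v-c['cy'])
    d=c['R']@np.array([x/c['f'],y/c['f'],1]); return c['o']+d*(z-c['o'][2])/d[2]
def orange(c,z=.045,minA=100):
    h=cv2.cvtColor(c['img'],cv2.COLOR_RGB2HSV)
    m=cv2.inRange(h,(3,130,80),(18,255,255))
    out=[]
    for k in cv2.findContours(m,cv2.RETR_EXTERNAL,cv2.CHAIN_APPROX_NONE)[0]:
        if cv2.contourArea(k)<minA: continue
        P=np.array([ray(c,u,v,z)[:2] for u,v in k[:,0]])*1000
        (cx,cy),s,a=cv2.minAreaRect(P.astype(np.float32)); out.append((k,P,(cx,cy),s,a))
    return out
E
python3 - <<'E'
from h import *
np.set_printoptions(precision=4,suppress=True)
c=cam('top','top0.png'); print(c['o'],c['f'])
for t in ['long_arm','short_arm','board','tray']:
    for d in spotter.tip_of('top',t)[:4]: print(t,d['confidence'],w(c,d['at']))
for o in orange(c): print(o[2:], cv2.boundingRect(o[0]))
s=cam('scene','scene0.png')
for t in ['long_arm','short_arm','board','tray']:
    for d in spotter.tip_of('scene',t)[:4]: print(t,d['confidence'],w(s,d['at']))
E
```

```text
[0.3261 0.0848 1.2701] 458.8857226350516
long_arm 0.91 [ 0.278   0.4219 -0.0049]
long_arm 0.74 [ 0.5422  0.4838 -0.0014]
long_arm 0.69 [ 0.2737  0.2077 -0.0037]
long_arm 0.56 [0.6076 0.1934 0.0409]
short_arm 0.96 [0.486  0.2232 0.0365]
board 0.65 [ 0.5468  0.1918 -0.0012]
tray 0.77 [ 0.5241 -0.2761  0.0027]
((491.0634765625, 129.6231689453125), (1087.70947265625, 1800.02734375), 0.03121786378324032) (0, 0, 640, 400)
long_arm 0.84 [0.2777 0.2077 0.0016]
long_arm 0.69 [0.6054 0.1982 0.04  ]
long_arm 0.68 [ 0.2743  0.4226 -0.0004]
long_arm 0.63 [0.5428 0.483  0.0014]
short_arm 0.74 [0.4867 0.2219 0.0416]
board 0.7 [0.5473 0.1986 0.0039]
tray 0.71 [ 0.5225 -0.2731  0.0045]
```

View pics/top0.png

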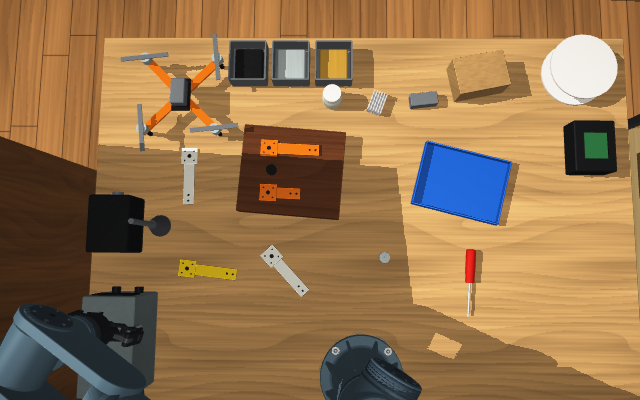

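The top view shows the board at about (291,172). The long orange arm (pad end left) is at (290,149) and the short one at (280,192), with the black mount between them at (271,170). The tray is at (462,183). I'll segment the arm, board and tray more tightly.

```bash
sed -i 's/(3,130,80),(18,255,255)/(5,215,120),(17,255,255)/' h.py
python3 - <<'E'
from h import *
np.set_printoptions(precision=4,suppress=True)
c=cam('top')
for o in orange(c,.045,60):
    b=cv2.boundingRect(o[0]); print(b,o[2:])
    if 230<b[0]<350 and 130<b[1]<210:
        P=o[1]; m=P.mean(0); l=cv2.fitLine(P.astype(np.float32),cv2.DIST_L2,0,.01,.01).ravel(); print('line',l)
h=cv2.cvtColor(c['img'],cv2.COLOR_RGB2HSV)
m=cv2.inRange(h,(100,150,60),(125,255,255)); k=max(cv2.findContours(m,0,1)[0],key=cv2.contourArea)
P=np.array([ray(c,u,v,.024)[:2] for u,v in k[:,0]])*1000; print('tray',cv2.minAreaRect(P.astype(np.float32)))
# board corners from picture
for uv in [(245,125),(346,132),(339,219),(236,210)]: print('bc',ray(c,*uv,.04)*1000)
print(monitor.get_obs()['eef_pos'],monitor.get_obs()['eef_rot'],ctrl.tcp_to_grasp)
i=c['img'][110:230,225:355,::-1]; cv2.imwrite('pics/crop.png',cv2.resize(i,None,fx=5,fy=5,interpolation=cv2.INTER_CUBIC))
E
```

```text
(259, 184, 41, 17) ((489.0095520019531, 224.0048065185547), (43.53580856323242, 108.05392456054688), 0.4190962314605713)
line [  0.0413   0.9991 487.6387 226.7176]
(260, 139, 59, 18) ((607.6000366210938, 198.3494873046875), (158.7088623046875, 45.44572448730469), 86.19432830810547)
line [  0.0502   0.9987 608.6583 202.5862]
(146, 102, 25, 28) ((699.938720703125, 558.5086669921875), (22.229665756225586, 89.50672912597656), 47.058990478515625)
(190, 99, 24, 27) ((706.9694213867188, 449.09344482421875), (92.49637603759766, 19.452796936035156), 45.521324157714844)
(191, 61, 24, 31) ((812.358154296875, 445.6893310546875), (22.420345306396484, 101.02426147460938), 47.041297912597656)
(148, 61, 23, 27) ((818.2457275390625, 559.7409057617188), (88.25397491455078, 19.641586303710938), 45.5140266418457)
tray ((522.1006469726562, -271.3101501464844), (242.0078125, 181.66751098632812), 75.94837188720703)
bc [674.9158 321.9097  40.    ]
bc [656.6295  44.0099  40.    ]
bc [417.638   61.8573  40.    ]
bc [439.7914 339.9898  40.    ]
[0.1714 0.5489 0.2313] [-0.      0.1508  0.9886 -0.    ] 0.0187
```

View pics/crop.png

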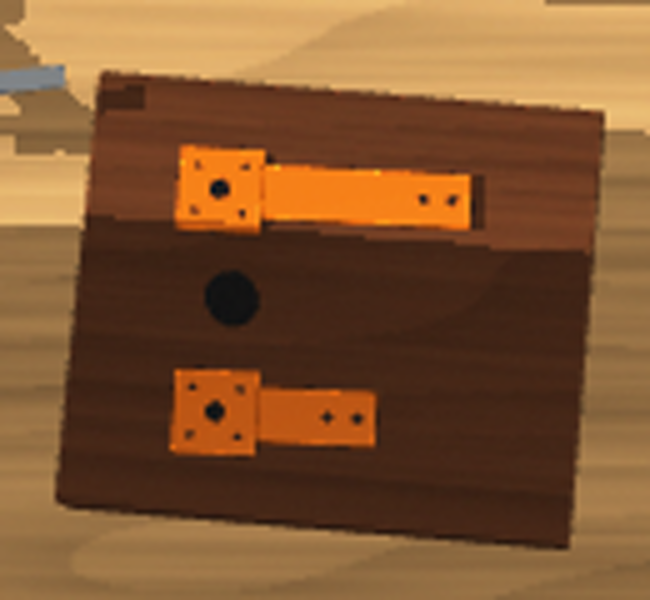

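View pics/scene0.png

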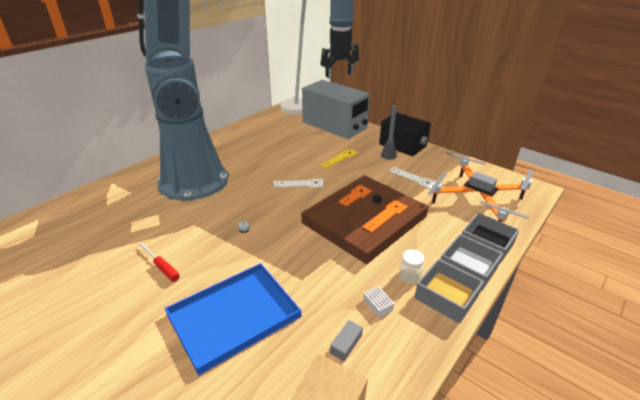

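The scene view agrees with the networks:

| Item | Estimate (mm) |
|---|---|
| Long arm centre | (608,198), axis (.067,.998) |
| Board centre | (547,192), turned about 4° |
| Tray centre | (522,-271) |

I'll move behind the pad with the jaws set across the arm.

```bash
python3 -m pendant '[[[52,-29,0,-9.6,30],[52,-29,0,-9.6,30],[52,-29,0,-9.6,30],[52,-29,0,-9.6,30],[52,-29,0,-9.6,30],[52,-29,0,-9.6,30],[52,-29,0,-9.6,30],[52,-29,0,-9.6,30]]]'
python3 -m pendant '[[[27,-20,-30,0,30],[0,0,-40,0,30],[0,0,-40,0,30],[0,0,-40,0,30],[0,0,0,0,30],[0,0,0,0,30]]]'
python3 - <<'E'
from h import *
c=cam('wrist','w1.png'); o=monitor.get_obs(); print(o)
E
```

```text
time_s: 1.55
eef_pos: [0.5891, 0.3157, 0.2314]
eef_rot: [-0.0, 0.734, 0.679, 0.0]
wrist_force: [1.2, 0.9, -0.2]
opening: 0.347
time_s: 2.3
eef_pos: [0.6154, 0.2972, 0.0829]
eef_rot: [0.0, 0.732, 0.681, 0.001]
wrist_force: [-0.6, -0.1, 0.3]
opening: 0.352
{'time_s': 2.35, 'q': array([2.76654207e-01, 5.62093998e-01, 1.41396858e+00, 4.12513348e-05,
       1.16178919e+00, 3.48971236e-01]), 'dq': array([ 0.00099774, -0.01405205, -0.00479298,  0.00065693, -0.00429778,
        0.00122452]), 'joint_efforts': array([-2.14231090e-02, -5.76875031e+01, -3.06824720e+01, -1.91211620e-03,
        5.36572246e-02, -2.64119069e-05]), 'eef_pos': array([0.61604795, 0.29738678, 0.08385836]), 'eef_rot': array([0.00083454, 0.73221122, 0.68107505, 0.00167405]), 'wrist_force': array([0.70336049, 0.44847208, 0.69656542]), 'torque': array([ 0.02388535, -0.0095387 ,  0.00675002]), 'opening': 0.3495611028389783}
```

View pics/w1.png

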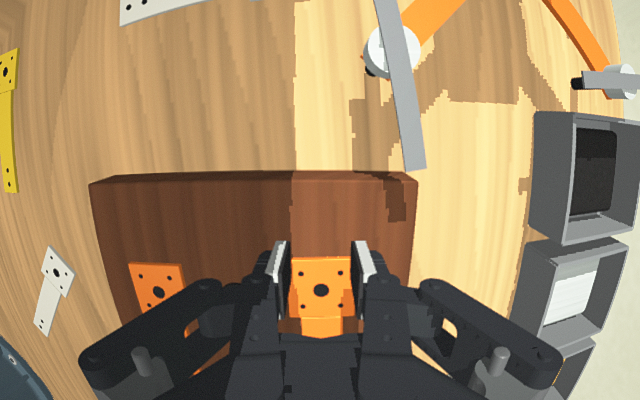

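The wrist view shows the pad centred between the fingertips, around (320,290), with the tips behind its end face at row ~257. I'll lower until the tips touch the board, which also measures how far back the tips stand at a 30 mm opening.

```bash
python3 -m pendant '[[[0,0,-20,0,30],[0,0,-17,0,30],[0,0,-3,0,30],[0,0,-1,0,30],[0,0,0,0,30]]]'
python3 -m pendant '[[[0,0,-1,0,30],[0,0,0,0,30]]]'
python3 -m pendant '[[[0,0,-1,0,30],[0,0,0,0,30]]]'
```

```text
time_s: 2.98
eef_pos: [0.6144, 0.2969, 0.0401]
eef_rot: [-0.0, 0.732, 0.681, -0.0]
wrist_force: [0.4, 0.0, -0.5]
opening: 0.354
time_s: 3.22
eef_pos: [0.6147, 0.2969, 0.0397]
eef_rot: [0.0, 0.732, 0.681, 0.0]
wrist_force: [-0.4, 0.4, 1.1]
opening: 0.352
time_s: 3.48
eef_pos: [0.6147, 0.297, 0.0396]
eef_rot: [0.0, 0.732, 0.681, 0.0]
wrist_force: [-4.0, -0.9, 7.3]
opening: 0.351
```

Contact came at TCP z ≈ 39.7 mm, so the tips sit level with the TCP. I'll raise slightly and push.

```bash
python3 -m pendant '[[[0,0,2,0,30],[-0.8,-12,0,0,30],[-0.8,-12,0,0,30],[-0.8,-12,0,0,30],[-0.8,-12,0,0,30],[-0.8,-12,0,0,30],[-0.8,-12,0,0,30],[-0.8,-12,0,0,30]]]'
python3 - <<'E'
from h import *
c=cam('top')
for o in orange(c,.045,60)[:3]: print(cv2.boundingRect(o[0]),o[2:])
s=cam('scene')
for t in ['long_arm','short_arm']:
    for d in spotter.tip_of('scene',t)[:4]: print(t,d['confidence'],w(s,d['at']))
print(monitor.get_obs()['eef_pos'])
i=c['img'][110:230,225:355,::-1]; cv2.imwrite('pics/crop2.png',cv2.resize(i,None,fx=5,fy=5,interpolation=cv2.INTER_CUBIC))
E
```

```text
time_s: 4.47
eef_pos: [0.6088, 0.212, 0.0403]
eef_rot: [0.0, 0.732, 0.681, -0.0]
wrist_force: [-0.1, -0.3, 0.2]
opening: 0.351
(303, 142, 44, 17) ((600.1904296875, 103.24722290039062), (122.39230346679688, 36.65665817260742), 81.62791442871094)
(146, 102, 25, 28) ((699.938720703125, 558.5086669921875), (22.229665756225586, 89.50672912597656), 47.058990478515625)
(190, 99, 24, 27) ((706.9712524414062, 449.0916442871094), (92.49637603759766, 19.44765853881836), 45.521324157714844)
long_arm 0.83 [0.59805256 0.11746802 0.03891336]
long_arm 0.77 [ 0.545714    0.4824432  -0.00210764]
long_arm 0.73 [0.28007105 0.2092339  0.00146928]
long_arm 0.68 [ 2.76986140e-01  4.22417316e-01 -2.90467110e-04]
[0.6089484  0.21265523 0.04039222]
```

View pics/crop2.png

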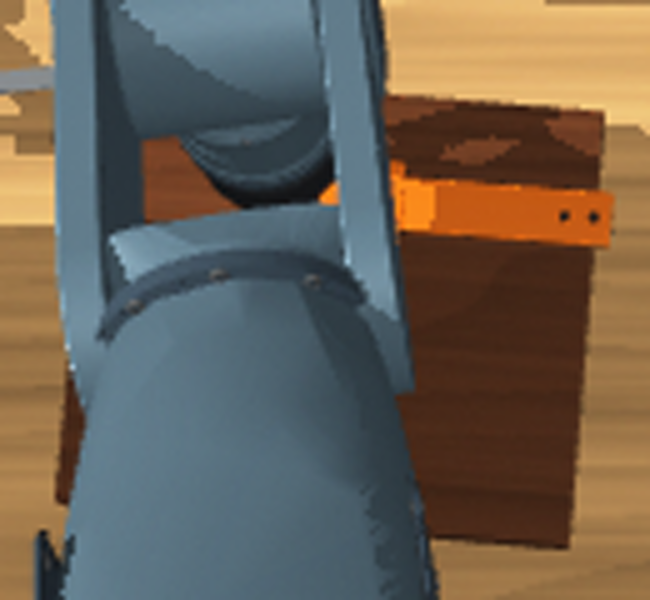

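The narrow end now pokes past the edge at about (611,217) in the crop, roughly 8 mm out, and it is still straight. I'll push about 42 mm more, then back off and rise.

```bash
python3 -m pendant '[[[-0.8,-12,0,0,30],[-0.8,-12,0,0,30],[-0.7,-10,0,0,30],[-0.6,-8,0,0,30],[0,0,0,0,30],[0,10,0,0,30],[0,0,30,0,30],[0,0,50,0,50]]]'
python3 -m pendant '[[[0,0,50,0,50],[-30,50,10,0,50],[-30,50,0,0,50],[-30,50,0,0,50],[-30,30,0,0,50],[0,0,0,0,50]]]'
python3 - <<'E'
from h import *
c=cam('top')
for o in orange(c,.045,60)[:3]: print(cv2.boundingRect(o[0]),o[2:])
s=cam('scene')
for n,k in (('top',c),('scene',s)):
  for t in ['long_arm','short_arm']:
    for d in spotter.tip_of(n,t)[:4]: print(t,d['confidence'],w(k,d['at']))
print(monitor.get_obs()['eef_pos'])
i=c['img'][110:230,225:355,::-1]; cv2.imwrite('pics/crop3.png',cv2.resize(i,None,fx=5,fy=5,interpolation=cv2.INTER_CUBIC))
E
```

```text
time_s: 5.68
eef_pos: [0.604, 0.1818, 0.1189]
eef_rot: [-0.002, 0.732, 0.681, -0.002]
wrist_force: [-0.2, -0.0, 0.2]
opening: 0.551
time_s: 6.42
eef_pos: [0.4831, 0.3641, 0.1803]
eef_rot: [-0.0, 0.73, 0.683, -0.0]
wrist_force: [0.1, -0.4, 0.7]
opening: 0.586
(259, 184, 41, 17) ((489.0097351074219, 223.98269653320312), (43.53580856323242, 108.00971984863281), 0.4190962314605713)
(304, 142, 59, 19) ((598.3934936523438, 79.04039764404297), (158.72450256347656, 46.04549789428711), 85.82939147949219)
(146, 102, 25, 28) ((699.938720703125, 558.5086669921875), (22.229665756225586, 89.50672912597656), 47.058990478515625)
long_arm 0.68 [0.59840846 0.07375026 0.03820699]
long_arm 0.66 [ 0.27790256  0.21209757 -0.00388304]
short_arm 0.64 [0.48554172 0.22188948 0.03583155]
long_arm 0.87 [ 0.2792967   0.20925296 -0.00174631]
long_arm 0.72 [0.59540735 0.0747589  0.04103564]
long_arm 0.61 [0.2743394  0.42588507 0.00112002]
long_arm 0.5 [ 5.40807402e-01  4.83619706e-01 -1.19885019e-04]
short_arm 0.51 [0.48809731 0.22145267 0.04146174]
[0.48678016 0.3600954  0.18028386]
```

View pics/crop3.png

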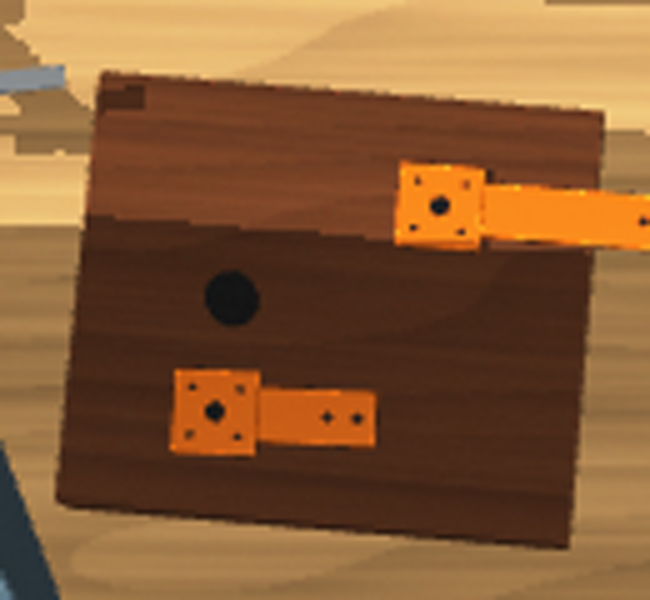

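The long arm is at (598,78), tilted 4.2°, which puts it at board y ≈ -110 mm and so about 50 mm of overhang. The short arm hasn't moved. Next I go over the overhang, to the grasp spot at about (594,20).

```bash
python3 -m pendant '[[[18,-57,0,0,60],[18,-57,0,0,60],[18,-57,0,0,60],[18,-57,0,0,60],[18,-57,-20,0,60],[17,-55,-20,0,60],[0,0,-40,0,60],[0,0,0,0,60]]]'
python3 - <<'E'
from h import *
c=cam('wrist','w2.png'); o=monitor.get_obs(); print(o['eef_pos'],o['eef_rot'])
E
```

```text
time_s: 7.72
eef_pos: [0.5901, 0.02, 0.0971]
eef_rot: [-0.003, 0.733, 0.68, -0.002]
wrist_force: [-0.8, -0.0, -0.1]
opening: 0.703
[0.59160273 0.02066031 0.09929451] [-0.00152019  0.73279764  0.68044404 -0.00110898]
```

View pics/w2.png

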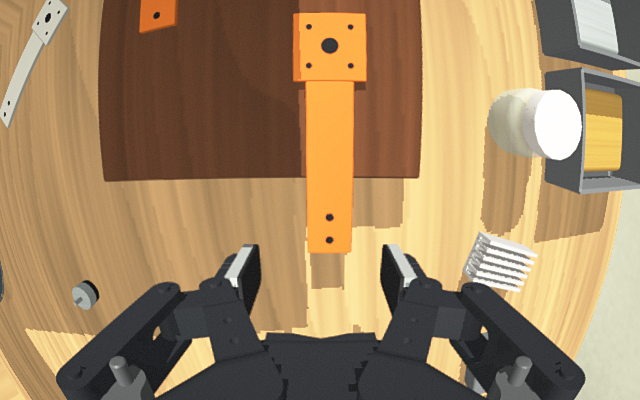

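The wrist view shows the overhanging bar between the jaws, with its end at (330,250) and the board edge at row ~180. I'll check the narrow end with the fisheye model before descending.

```bash
python3 - <<'E'
from h import *
c=cam('wrist'); print(monitor.get_obs()['eef_pos'])
for u,v in [(330,252),(354,252),(307,252),(330,178),(330,13)]:
    d=np.array([u-c['cx'],v-c['cy']]); r=np.hypot(*d); t=r/c['f']
    D=c['R']@np.array([*(d/r*np.sin(t)),np.cos(t)]); print((u,v),(c['o']+D*(.045-c['o'][2])/D[2])*1000)
E
```

```text
[0.59291093 0.02109406 0.10095121]
(330, 252) [596.47239777  -2.26127296  45.        ]
(354, 252) [613.18179767  -3.58106544  45.        ]
(307, 252) [580.5211705   -1.13862344  45.        ]
(330, 178) [599.78812348  49.65863867  45.        ]
(330, 13) [607.56478942 157.68520411  45.        ]
```

The fisheye puts the end at y=-2 and the edge at y≈50, in agreement with the top view. I'll shift +3 mm in x, descend to TCP z≈36 and close.

```bash
python3 -m pendant '[[[3,0,-25,0,60],[0,0,-25,0,60],[0,0,-14,0,60],[0,0,0,0,60]]]'
python3 -m pendant '[[[0,0,0,0,45],[0,0,0,0,36],[0,0,0,0,20],[0,0,0,0,10],[0,0,0,0,10],[0,0,0,0,10]]]'
```

```text
time_s: 8.32
eef_pos: [0.5957, 0.0219, 0.0367]
eef_rot: [-0.0, 0.732, 0.681, -0.0]
wrist_force: [0.0, -0.5, -0.1]
opening: 0.704
time_s: 9.07
eef_pos: [0.5965, 0.0212, 0.0372]
eef_rot: [0.001, 0.732, 0.681, 0.001]
wrist_force: [-0.4, -0.0, 5.2]
opening: 0.324
```

```bash
python3 -m pendant '[[[0,0,5,0,10],[0,0,10,0,10],[0,0,15,0,10],[0,0,20,0,10],[0,0,20,0,10],[0,0,0,0,10],[0,0,0,0,10]]]'
python3 - <<'E'
from h import *
c=cam('scene'); w_=cam('wrist'); i=np.vstack([c['img'][:,:,::-1][60:260,200:520],w_['img'][:,:,::-1][100:300,160:480]]); cv2.imwrite('pics/l1.png',cv2.resize(i,None,fx=1.4,fy=1.4))
E
```

```text
time_s: 9.95
eef_pos: [0.5956, 0.0214, 0.1064]
eef_rot: [-0.0, 0.732, 0.681, -0.0]
wrist_force: [-0.7, 0.3, -0.4]
opening: 0.322
```

View pics/l1.png

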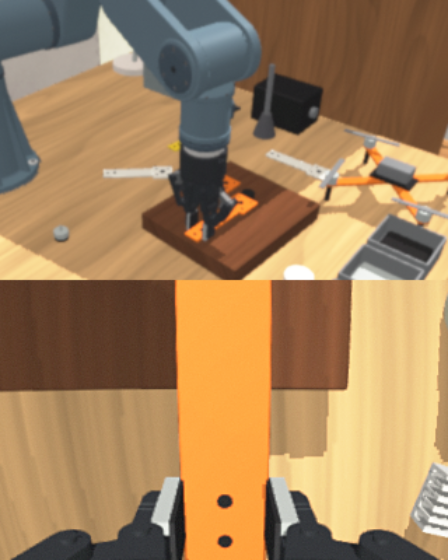

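It's held at the narrow end, nearly level, at z≈0.11 and clear of the board. The tray's long axis is at 76°, so I'll turn -10° and put the TCP at (508,-326), which centres the arm in the tray.

```bash
python3 -m pendant '[[[-11,-43.5,0,-1.2,10],[-11,-43.5,0,-1.2,10],[-11,-43.5,0,-1.3,10],[-11,-43.5,0,-1.3,10],[-11,-43.5,0,-1.3,10],[-11,-43.5,0,-1.2,10],[-11,-43.5,0,-1.2,10],[-11,-43.5,0,-1.2,10]]]'
python3 -m pendant '[[[0,0,0,0,10],[0,0,-20,0,10],[0,0,-20,0,10],[0,0,0,0,10]]]'
python3 - <<'E'
from h import *
c=cam('scene'); w_=cam('top'); i=np.vstack([c['img'][:,:,::-1][180:390,100:400],w_['img'][:,:,::-1][110:260,350:650]]); cv2.imwrite('pics/t1.png',cv2.resize(i[:,:300],None,fx=1.6,fy=1.6))
for o in orange(w_,.07,60): print(cv2.boundingRect(o[0]),o[2:])
E
```

```text
time_s: 11.05
eef_pos: [0.5068, -0.3276, 0.1054]
eef_rot: [-0.001, 0.789, 0.615, -0.0]
wrist_force: [0.2, -0.4, -0.4]
opening: 0.327
time_s: 11.55
eef_pos: [0.5063, -0.3238, 0.0629]
eef_rot: [-0.003, 0.788, 0.616, -0.0]
wrist_force: [0.6, -0.5, -0.4]
opening: 0.326Traceback (most recent call last):
  File "<stdin>", line 2, in <module>
    return _nx.concatenate(arrs, 0, dtype=dtype, casting=casting)
           ~~~~~~~~~~~~~~~^^^^^^^^^^^^^^^^^^^^^^^^^^^^^^^^^^^^^^^
ValueError: all the input array dimensions except for the concatenation axis must match exactly, but along dimension 1, the array at index 0 has size 300 and the array at index 1 has size 290
```

```bash
python3 - <<'E'
from h import *
c=cam('scene'); w_=cam('top'); i=np.vstack([c['img'][:,:,::-1][180:390,100:380],w_['img'][:,:,::-1][110:260,350:630]]); cv2.imwrite('pics/t1.png',cv2.resize(i,None,fx=1.6,fy=1.6))
E
```

```text
(no output)
```

View pics/t1.png

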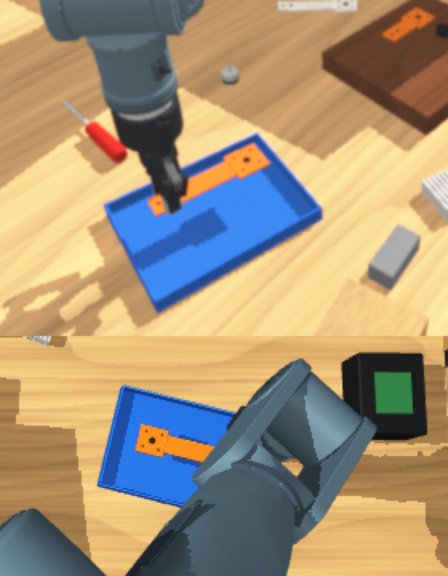

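The arm is over the tray, aligned with it and inside the walls: the top view shows the pad at about (152,440), well within. Lowering gently.

```bash
python3 -m pendant '[[[0,0,-15,0,10],[0,0,-15,0,10],[0,0,-15,0,10],[0,0,-5,0,10],[0,0,-4,0,10],[0,0,0,0,10]]]'
python3 -m pendant '[[[0,0,-2,0,10],[0,0,-2,0,10],[0,0,0,0,10]]]'
```

```text
time_s: 12.5
eef_pos: [0.5078, -0.3267, 0.0124]
eef_rot: [-0.0, 0.788, 0.615, -0.0]
wrist_force: [0.1, 0.4, -1.0]
opening: 0.327
time_s: 12.88
eef_pos: [0.5077, -0.3266, 0.0084]
eef_rot: [-0.0, 0.788, 0.615, -0.0]
wrist_force: [0.4, 0.3, -1.0]
opening: 0.324
```

```bash
python3 -m pendant '[[[0,0,-2,0,10],[0,0,-1,0,10],[0,0,0,0,10]]]'
python3 -m pendant '[[[0,0,-1,0,10],[0,0,0,0,10]]]'
```

```text
time_s: 13.25
eef_pos: [0.5077, -0.3266, 0.0053]
eef_rot: [-0.0, 0.788, 0.615, -0.0]
wrist_force: [0.2, -0.0, -0.4]
opening: 0.323
time_s: 13.5
eef_pos: [0.5078, -0.3266, 0.0044]
eef_rot: [-0.0, 0.788, 0.615, -0.0]
wrist_force: [0.0, -0.0, 0.2]
opening: 0.327
```

```bash
python3 -m pendant '[[[0,0,0,0,36],[0,0,0,0,42],[0,0,0,0,50],[0,0,0,0,55],[0,0,0,0,55],[0,0,20,0,55],[0,0,40,0,55],[0,0,50,0,55]]]'
python3 -m pendant '[[[0,0,50,0,55],[-20,40,10,0,55],[-40,40,0,0,55],[-50,30,0,0,55],[-50,30,0,0,55],[0,0,0,0,55],[0,0,0,0,55]]]'
python3 - <<'E'
from h import *
c=cam('scene'); w_=cam('top'); i=np.vstack([c['img'][:,:,::-1][150:390,100:400],w_['img'][:,:,::-1][110:260,340:640]]); cv2.imwrite('pics/t2.png',cv2.resize(i,None,fx=1.5,fy=1.5))
for o in orange(w_,.009,60): print(cv2.boundingRect(o[0]),o[2:])
for n,k in (('top',w_),('scene',c)):
  for t in ['long_arm','short_arm']:
    for d in spotter.tip_of(n,t)[:4]: print(n,t,d['confidence'],w(k,d['at']))
o=monitor.get_obs(); print(o['eef_pos'],o['wrist_force'],abs(o['dq']).max(),o['time_s'])
E
```

```text
time_s: 14.5
eef_pos: [0.5074, -0.3263, 0.1161]
eef_rot: [-0.001, 0.788, 0.615, -0.0]
wrist_force: [0.6, -0.6, -0.5]
opening: 0.645
time_s: 15.38
eef_pos: [0.3486, -0.1875, 0.1762]
eef_rot: [0.002, 0.788, 0.615, 0.0]
wrist_force: [0.3, 0.0, 1.1]
opening: 0.641
(259, 184, 41, 17) ((493.79742431640625, 228.11923217773438), (44.81514358520508, 111.27467346191406), 0.4191265404224396)
(430, 170, 59, 26) ((520.3436889648438, -270.0845947265625), (157.37022399902344, 43.68128204345703), 77.163330078125)
(146, 102, 25, 28) ((710.925048828125, 572.4298706054688), (22.882863998413086, 92.13700866699219), 47.05914306640625)
(190, 99, 24, 27) ((718.1642456054688, 459.797607421875), (95.2144775390625, 20.01913833618164), 45.52135467529297)
(191, 61, 24, 31) ((826.6480102539062, 456.2953796386719), (23.07916259765625, 103.99290466308594), 47.04133987426758)
(148, 61, 23, 27) ((832.7088012695312, 573.6985473632812), (90.84736633300781, 20.21875762939453), 45.513980865478516)
top long_arm 0.91 [ 5.41230442e-01  4.83959906e-01 -3.54845803e-04]
top long_arm 0.67 [ 0.52112386 -0.27531246  0.00503599]
top long_arm 0.63 [ 0.27296554  0.20833291 -0.00254395]
top long_arm 0.63 [ 0.2751752   0.42296913 -0.00832238]
top short_arm 0.56 [0.48625317 0.22276972 0.0376285 ]
scene long_arm 0.95 [ 0.51456921 -0.27438784  0.0022598 ]
scene long_arm 0.86 [2.78695255e-01 2.08239646e-01 2.61532840e-04]
scene long_arm 0.74 [5.42347916e-01 4.82396049e-01 2.91795448e-04]
scene long_arm 0.65 [ 0.27497275  0.42437925 -0.00256798]
scene short_arm 0.82 [0.48460873 0.22138796 0.04480175]
[ 0.34829512 -0.18708191  0.17445558] [-0.73532886 -0.02141051 -0.0794875 ] 0.009029296596629967 15.675
```

View pics/t2.png

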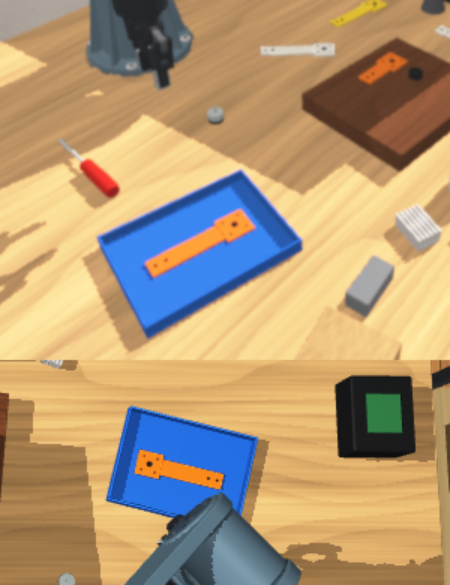

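The arm lies flat in the middle of the tray: in the scene view it runs from (150,270) to (245,220). The gripper is clear and the short arm is where it started, so I'll hand in.

```bash
python3 -c "
from bench import order; print(order.hand_in())"
```

```text
the job is handed in; nothing more can be done
None
```

The long arm is lying flat in the blue tray, and I handed the job in at about 16 s of the 50 s allowed. No verdict is reported.

- **Slide:** I pushed the long arm on its pad end face until its narrow end stuck out about 50 mm past the board edge.
- **Pinch and lift:** I gripped it across the overhanging end, about 57 mm from its middle towards the narrow end. I lifted it about 7 cm, well clear of the board.
- **Placing:** I turned it to line up with the tray and lowered it until the fingertips were about at the floor. Then I opened the fingers, so it dropped only a few millimetres.

**Last checks:**
- **Long arm:** it is centred at about (520, -270) mm, against a tray centre of (522, -271) mm. It is well inside the walls and looks flat in both views. Its final speed and tilt were not measured.
- **Short arm:** its outline in the top view is unchanged from the start.
- **Robot:** it is clear of everything, with wrist force near zero.
- **Disagreements:** the two cameras differed by about 6 mm on the long arm's x position in the tray. The wrist and top cameras differed by about 4 mm at the grasp, so I shifted 3 mm before closing. No check failed.

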